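# Stack washed sample tins mouth-down on the drip tray

## Robot

A 6-joint arm with a two-finger parallel gripper is mounted at the origin on the work surface. World frame = base frame: x ahead of the robot, y to its left, z up, the work surface at z = 0. Lengths are in m, angles in rad, forces in N, time in s.
With the tool pointing down it reaches from about 0.375 to 0.9 m from the base axis. Payload 3.1 kg.
Tool frame: the origin (TCP) lies on the centre line of the jaws, within the pads' length; the fingertips stand 8 mm ahead of it and the grasp point (between the pads) lies 11 mm behind it; z points along the fingers, y is the line along which they close (so a half turn about z gives the same grasp; the last joint's range is limited). The gripper opens to 85 mm and grips with 20 to 120 N. Pads are 22 mm wide; open, the fingers measure 114 mm over their backs; the gripper's body (76 mm by 85 mm) begins 54 mm behind the grasp point. The pads swing forward as they close: fully open they stand 13 mm farther back than shut.
Start: joints at [-1.494, 0.527, 1.433, -0, 1.181, -0.178], TCP at [0.158, -0.605, 0.239] pointing down, gripper open.
Joint ranges: [-3.08, 3.08], [-0.75, 2.2], [0.22, 2.44], [-1.43, 4.57], [0, 2.65], [-2.85, 2.85]. Speed limits (rad/s): [2.79, 2.79, 3.14, 3.14, 3.14, 3.14].

## Interface

Orientations are given as a unit quaternion [x, y, z, w].
In Python, from station import * gives the robot as it stands.
- The arm moves only by the tool play_rows, never from a script. Its argument "rows" is a list of rows, each a list of 3 entries, a list of its own where there are three numbers: the turn, a rotation vector about the tool's x, y, z in degrees, then the shift along the tool's x, y, z in mm, then the closure, from 0 (fully open) to 1 (shut). In form: [[[ax, ay, az], [dx, dy, dz], jaw], ...]. A call has 1 to 12 rows; each row shifts and turns the commanded pose from where the row before left it, along the tool's axes as they then stand; what a row does not reach is not made up. A row lasts 1/12 s, in which the tool goes at most 41.7 mm and 7.16 degrees, less where a joint would pass 70% of its speed; a pose out of reach is approached as far as the arm can. A call with a gripper value outside its range is refused whole. The fingers move at their own pace and stop on an object; "grip_force" is the grip in N (left out, the last holds). Time passes only in rows, so rows that do not move let the fingers close. It gives the time, the measured TCP pose, the force, the opening and the grip force at its end, in the units of the state.
- sense(): the state, without advancing time (a new reading comes with each control period).
- snapshot(name): name is "scene" or "top" or "wrist"; returns (picture, depth): 384x512x3 uint8, red, green, blue; 384x512 float32, m along the optical axis (not along the pixel's ray), 0 where there is no reading.
- get_calibration(name): a dict with "vfov" (degrees; the focal length in pixels is half the picture's height over the tangent of half this angle, whatever the lens; pixels are square), "cx", "cy" (the principal point, pixels), "xyz" and "attitude" of the camera in the world. Camera axes: x right, y down, z forward; pixel columns grow to the right and rows downward; lengths in m; the calibration is good to about 2 mm. The wrist camera is an equidistant fisheye: a pixel r from the principal point sees the ray r / f radians off the axis. A picture is of the moment at which its call begins: read the wrist's pose just before it. get_calibration takes no time and is no camera call; for the wrist camera it gives the pose at the moment of the call.
- sign_off(): hands the job in; it is judged then, once.
The state is a dict: "t": time; "q": joint angles; "qd": joint speeds; "tau": joint torques, N m; "tcp_pos": TCP position; "tool_rot": TCP orientation; "force": force on the tool from outside, world axes, zero at the start; "ft_torque": the same for the moment, N m; "finger_gap": opening from 0.0 (shut) to 1.0 (fully open); "gripper_force": force on a finger pad.
Only numpy, scipy, OpenCV 4.12 (cv2) and the standard library are available. Lean on these libraries where they do the work, as an engineer would, in place of code of your own. Each camera call takes 0.05 s, during which the arm holds its last target. There are 200 camera calls.

## Task

Three of the washed metal sample tins have the same 60 mm diameter. Leave the tallest standing where it is on the white drip tray and stack the other two on it, all mouth-down with their rims lined up: first the middle-height one, then the shallow one on top. Leave the tower standing free and do not knock over the glass beaker.

Things in the scene. Friction and masses are not known exactly. Their poses are not given: they have to be found in the camera images.
- tall_tin_center (a point): Straight round metal sample tin, 60 mm outside diameter, wall and closed end 3 mm, standing mouth-down. The tall one, 60 mm high, loose, 0.12 kg, near the middle of the white slotted drip tray (150 mm square, 8 mm thick, fixed). The point is on its axis, half-way up (30 mm above the rim); z up, to the closed end.
- middle_tin_center (a point): Straight round metal sample tin, 60 mm outside diameter, wall and closed end 3 mm, standing mouth-down. The middle one, 46 mm high, about 0.1 kg, on the bare table to the left or right of the tray. The point is on its axis, half-way up (23 mm above its rim); z up, to the closed end. Two like tins beside the tray, also 46 mm high, are not needed: one narrow (38 mm diameter), one wide (86 mm).
- shallow_tin_center (a point): Straight round metal sample tin, 60 mm outside diameter, wall and closed end 3 mm, standing mouth-down. The shallow one, 34 mm high, about 0.08 kg, on the bare table to the left or right of the tray. The point is on its axis, half-way up (17 mm above its rim); z up, to the closed end.
- beaker: Clear glass beaker, mouth-up, 70 mm diameter at the rim, 90 mm high, loose, standing on the table beyond the tray. Origin at the centre of its underside, z up. A bystander.
Not all that is in view belongs to the job. What is shaped like the part that bears shallow_tin_center but green or orange is not meant.

How it is judged:
On the way, in this order (a step that is already met when the one before it is completed fails the run):
1. the middle tin stands mouth-down on the tall tin, released (horizontal distance between middle_tin_center and tall_tin_center below 0.014 m and z of middle_tin_center in the frame of tall_tin_center between 0.047 and 0.059 m and angle between middle_tin_center's own z axis and vertical below 0.12 rad and contact force between middle_tin and the fingers below 0.05 N), for 0.2 s.
2. the shallow tin stands mouth-down on the middle tin, released (horizontal distance between middle_tin_center and tall_tin_center below 0.014 m and z of middle_tin_center in the frame of tall_tin_center between 0.047 and 0.059 m and angle between each of middle_tin_center, shallow_tin_center's own z axis and vertical below 0.12 rad and horizontal distance between shallow_tin_center and middle_tin_center below 0.014 m and z of shallow_tin_center in the frame of middle_tin_center between 0.034 and 0.046 m and contact force between shallow_tin and the fingers below 0.05 N), for 0.2 s.
At the end, for the whole second after the job is handed in: The tall tin is within 25 mm of its start; the middle tin rests on it and the shallow tin on the middle one, all mouth-down and upright within 7 degrees, each axis within 14 mm of the one below, seated within 6 mm in height; all three released and at rest (all of step 2 and distance of tall_tin_center from where it was at the start of the episode below 0.025 m and angle between tall_tin_center's own z axis and vertical below 0.12 rad and contact force between each of tall_tin, middle_tin and the fingers below 0.05 N and linear speed of each of tall_tin, middle_tin, shallow_tin below 0.02 m/s); the robot touches nothing.
It fails at once if the glass beaker is knocked over (angle between beaker's own z axis and vertical above 0.6 rad).
It also fails if it takes over 56 s, if anything falls off the work surface, if the arm or the gripper's body presses on something with over 40 N, if the wrist force passes 120 N, or if a joint passes its speed limit or range.

## Working session

There is one attempt and no reset: what is moved stays moved. The work goes in short steps, Python scripts to look and compute and a tool call to move; the robot and the scene stay as the last step left them, time stands still between calls to the robot, and variables do not carry over. Pictures are saved under pics/ and viewed, at most 10 in all, crops included, and the job is handed in when it is done.

Besides the shell and the picture viewer there is one more tool, called after "Call:" as name(argument=value, ...) on one line, values as JSON. play_rows: Moves the arm, as the interface text tells. Its arguments: {"type":"object","properties":{"rows":{"type":"array","items":{"type":"array"}},"grip_force":{"type":"number"}},"required":["rows"]}

```bash
mkdir -p pics
cat > h.py <<'E'
from station import *
import numpy as np, cv2
from scipy.spatial.transform import Rotation as R
def cloud(n):
    c=get_calibration(n); p,d=snapshot(n)
    f=192/np.tan(np.radians(c["vfov"])/2)
    v,u=np.mgrid[0:384,0:512]
    P=np.dstack([(u-c["cx"])/f*d,(v-c["cy"])/f*d,d])
    a=np.array(c["attitude"]); M=R.from_quat(a).as_matrix() if a.shape==(4,) else a
    return p,d,P@M.T+np.array(c["xyz"]),c
E
python3 - <<'E'
from h import *
for n in("top","scene"):
    p,d,W,c=cloud(n); cv2.imwrite(f"pics/{n}.png",p[:,:,::-1]); np.savez(f"{n}.npz",p=p,d=d,W=W); print(c,(d>0).mean())
s=sense(); print(s)
E
```

```text
{'vfov': 52.44614047361966, 'cx': 259.3311472780606, 'cy': 190.42843767038377, 'xyz': array([0.49604138, 0.01222334, 0.87611873]), 'attitude': array([ 0.71219707, -0.70060631,  0.02500139, -0.03607038])} 0.9960734049479166
{'vfov': 43.213174141555825, 'cx': 256.13355573259827, 'cy': 192.1117179349607, 'xyz': array([1.25074713, 0.25337667, 1.12132476]), 'attitude': array([ 0.56636663,  0.77102737, -0.23622699, -0.17012479])} 0.9958902994791666
{'t': 0.1, 'q': array([-1.49453155e+00,  5.28366053e-01,  1.43378966e+00, -9.45480440e-06,
        1.18139379e+00, -1.78528737e-01]), 'qd': array([ 0.00058614, -0.00298829, -0.00329232,  0.0002765 , -0.00170714,
        0.00055137]), 'tau': array([-3.41457999e-04, -4.43305492e+01, -1.78586429e+01, -1.67002013e-04,
        3.88951303e-03, -5.04758209e-07]), 'tcp_pos': array([ 0.15748807, -0.60417754,  0.23843092]), 'tool_rot': array([ 9.91895299e-01,  1.27054156e-01,  4.56410901e-05, -9.77371635e-04]), 'force': array([ 0.35051242,  0.15674731, -0.73595521]), 'ft_torque': array([ 0.02211718,  0.02079445, -0.04638749]), 'gripper_force': 0.0, 'finger_gap': 1.002920595071411}
```

View pics/top.png

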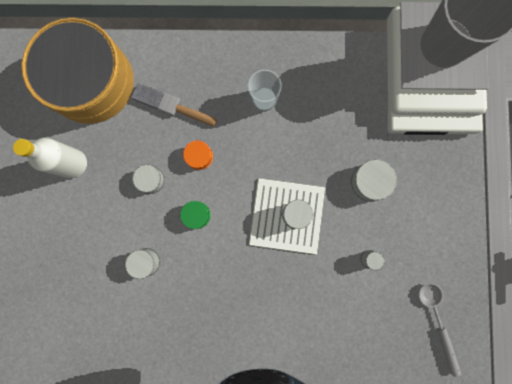

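View pics/scene.png

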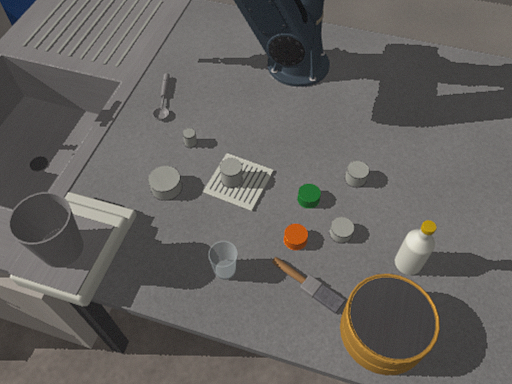

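Top view: tall tin (298,214) on the tray, wide tin (375,180), narrow tin (373,261), and beaker (265,90). There are two 60 mm grey tins, at (147,179) and (140,264), plus green (195,215) and orange (198,155) decoys. Height will tell middle from shallow. Next I'll measure them and make one crop.

Run:
```python
from h import *
z=np.load("top.npz");p,d,W=z['p'],z['d'],z['W']
for n,u,v in[("tall",298,214),("A",147,179),("B",140,264),("wide",375,180),("narrow",373,261),("green",195,215),("orange",198,155),("beaker",265,90)]:
    h=np.median(W[v-3:v+4,u-3:u+4,2])
    m=(abs(W[...,2]-h)<.006); yy,xx=np.mgrid[0:384,0:512]; m&=np.hypot(xx-u,yy-v)<26
    k,l,st,_=cv2.connectedComponentsWithStats(m.astype(np.uint8)); q=l==l[v,u]
    c=cv2.findContours(q.astype(np.uint8),0,1)[0][0]
    (cx,cy),r=cv2.minEnclosingCircle(c)
    Q=W[q]; mid=(Q.max(0)+Q.min(0))/2
    print(n,"h",h.round(4),"mean",Q.mean(0).round(4),"mid",mid.round(4),"ext",np.ptp(Q,axis=0).round(4), "D",2*np.sqrt(q.sum()/np.pi)*d[v,u]/(192/np.tan(np.radians(52.446/2))))
print(W[300,200],W[350,100])
c=cv2.resize(p[140:300,90:400],None,fx=2.5,fy=2.5,interpolation=2)
cv2.imwrite("pics/crop.png",c[:,:,::-1])
```

```text
tall h 0.069 mean [ 0.5185 -0.0552  0.069 ] mid [ 0.5184 -0.0552  0.0687] ext [0.058  0.058  0.0084] D 0.06043663859534505
A h 0.0358 mean [0.592  0.2728 0.0353] mid [0.5921 0.273  0.035 ] ext [0.0577 0.0596 0.0096] D 0.06005592925370854
B h 0.0476 mean [0.4082 0.2756 0.0474] mid [0.4081 0.2759 0.0474] ext [0.0587 0.0588 0.0115] D 0.061250710045159036
wide h 0.0474 mean [ 0.5951 -0.2223  0.0468] mid [ 0.5953 -0.2226  0.0466] ext [0.0841 0.0864 0.0096] D 0.08659052085756061
narrow h 0.0472 mean [ 0.4244 -0.2184  0.0469] mid [ 0.4243 -0.2191  0.046 ] ext [0.0357 0.0388 0.0095] D 0.03924728314313249
green h 0.035 mean [0.5144 0.1661 0.0352] mid [0.5145 0.1662 0.0348] ext [0.0586 0.0607 0.009 ] D 0.06050947226172451
orange h 0.0349 mean [0.6471 0.1645 0.0352] mid [0.6471 0.1649 0.0349] ext [0.0585 0.0599 0.0085] D 0.060178106992670906
beaker h 0.0055 mean [0.7937 0.019  0.0055] mid [0.7936 0.0184 0.0062] ext [0.031  0.0481 0.0095] D 0.038422370133379014
[3.27026910e-01 1.53406904e-01 1.58374440e-04] [0.21586159 0.36910983 0.00180509]
```

View pics/crop.png

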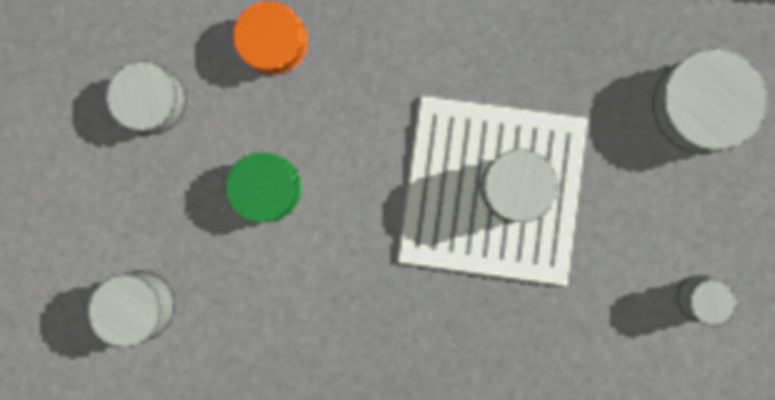

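Candidates by height and diameter (pixels in the top view):

| Pixel | Height | Diameter | Colour | Verdict |
|---|---|---|---|---|
| (140,264) | 46 mm | 60 mm | grey | middle tin, at (0.408, 0.276) |
| (147,179) | 34 mm | 60 mm | grey | shallow tin, at (0.592, 0.273) |
| (375,180) | 46 mm | 86 mm | grey | wide, not needed |
| (373,261) | 46 mm | 38 mm | grey | narrow, not needed |
| (195,215) and (198,155) | 34 mm | 60 mm | green / orange | decoys |

The crop confirms it: the middle tin is at crop (124,311) and the shallow one at (143,97), both plain grey. The tall tin is at (521,186).

I'll start by turning the tool so its axes line up with the world.

Call:
play_rows(rows=[[[0, 0, 4.9], [0, 0, 0], 0], [[0, 0, 4.9], [0, 0, 0], 0], [[0, 0, 4.8], [0, 0, 0], 0], [[0, 0, 0], [26, -31, 0], 0], [[0, 0, 0], [26, -31, 0], 0], [[0, 0, 0], [26, -31, 0], 0], [[0, 0, 0], [26, -31, 0], 0], [[0, 0, 0], [26, -31, 0], 0], [[0, 0, 0], [26, -31, 0], 0], [[0, 0, 0], [26, -31, 0], 0], [[0, 0, 0], [26, -31, 0], 0], [[0, 0, 0], [26, -31, 0], 0]], grip_force=30)

```text
t: 1.1
tcp_pos: [0.3923, -0.3239, 0.2391]
tool_rot: [1.0, -0.0, -0.0, -0.0]
force: [0.5, -0.7, 0.0]
finger_gap: 0.999
gripper_force: 0.0
```

Call:
play_rows(rows=[[[0, 0, 0], [10, -38, 0], 0], [[0, 0, 0], [10, -38, 0], 0], [[0, 0, 0], [10, -38, 0], 0], [[0, 0, 0], [10, -38, 0], 0], [[0, 0, 0], [10, -38, 0], 0], [[0, 0, 0], [10, -38, 0], 0], [[0, 0, 0], [-5, -38, 8], 0], [[0, 0, 0], [-5, -38, 8], 0], [[0, 0, 0], [-5, -38, 8], 0], [[0, 0, 0], [-5, -38, 8], 0], [[0, 0, 0], [-2, -33, 8], 0], [[0, 0, 0], [-2, -33, 8], 0]])

```text
t: 2.1
tcp_pos: [0.4266, 0.122, 0.1909]
tool_rot: [1.0, 0.0, -0.0, 0.0]
force: [0.2, -0.5, -0.4]
finger_gap: 0.999
gripper_force: 0.0
```

Call:
play_rows(rows=[[[0, 0, 0], [-3.7, -30.7, 14], 0], [[0, 0, 0], [-3.7, -30.7, 14], 0], [[0, 0, 0], [-3.7, -30.7, 14], 0], [[0, 0, 0], [-3.7, -30.7, 14], 0], [[0, 0, 0], [-3.7, -30.7, 14], 0], [[0, 0, 0], [0, 0, 0], 0], [[0, 0, 0], [0, 0, 0], 0]])

```text
t: 2.68
tcp_pos: [0.408, 0.2747, 0.1203]
tool_rot: [1.0, 0.002, -0.001, 0.001]
force: [0.2, -0.2, 0.2]
finger_gap: 0.998
gripper_force: 0.0
```

Run:
```python
from h import *
c=get_calibration("wrist");p,d=snapshot("wrist");print(c,sense()["tcp_pos"])
cv2.imwrite("pics/w1.png",p[:,:,::-1])
f=192/np.tan(np.radians(c["vfov"])/2)
v,u=np.mgrid[0:384,0:512];x=u-c["cx"];y=v-c["cy"];r=np.hypot(x,y)+1e-9;t=np.tan(np.minimum(r/f,1.4))
P=np.dstack([x/r*t*d,y/r*t*d,d]);W=P@R.from_quat(c["attitude"]).as_matrix().T+c["xyz"]
m=(d>0)&(abs(W[...,2]-.046)<.008)&(np.hypot(W[...,0]-.408,W[...,1]-.276)<.05)
Q=W[m];print(m.sum(),Q.min(0),Q.max(0),(Q.min(0)+Q.max(0))/2,Q.mean(0))
```

```text
{'vfov': 65.70646984690485, 'cx': 253.80680180299257, 'cy': 187.79065181381313, 'xyz': array([0.47869556, 0.27617678, 0.25397025]), 'attitude': array([ 0.70090221, -0.69889153, -0.09985713,  0.10156414])} [0.4084947  0.27377529 0.12090503]
4910 [0.3781064  0.24602067 0.03812691] [0.43866357 0.30608449 0.04733368] [0.40838499 0.27605258 0.04273029] [0.4098545  0.27614509 0.04508943]
```

View pics/w1.png

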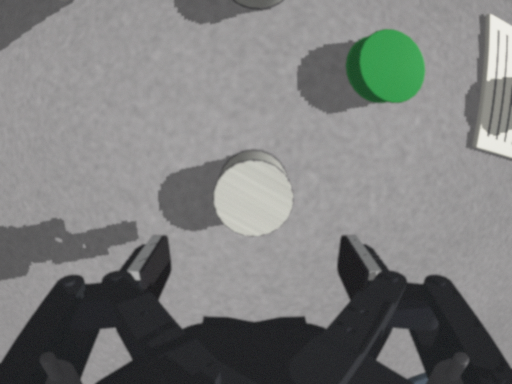

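The wrist view shows the middle tin's top at (254,196), centred between the open fingers. It measures (0.408, 0.276), which agrees with the top view. Descending to grip.

Call:
play_rows(rows=[[[0, 0, 0], [0, -2, 18], 0], [[0, 0, 0], [0, 0, 20], 0], [[0, 0, 0], [0, 0, 20], 0], [[0, 0, 0], [0, 0, 20], 0], [[0, 0, 0], [0, 0, 12], 0], [[0, 0, 0], [0, 0, 8], 0], [[0, 0, 0], [0, 0, 0], 1], [[0, 0, 0], [0, 0, 0], 1], [[0, 0, 0], [0, 0, 0], 1], [[0, 0, 0], [0, 0, 0], 1], [[0, 0, 0], [0, 0, 0], 1], [[0, 0, 0], [0, 0, 0], 1]])

```text
t: 3.73
tcp_pos: [0.4097, 0.2758, 0.0242]
tool_rot: [1.0, 0.0, 0.001, -0.0]
force: [-0.1, -2.1, 5.1]
finger_gap: 0.7
gripper_force: 33.0
```

Call:
play_rows(rows=[[[0, 0, 0], [0, 0, -10], 1], [[0, 0, 0], [0, 0, -24], 1], [[0, 0, 0], [0, 0, -32], 1], [[0, 0, 0], [0, 0, -32], 1], [[0, 0, 0], [0, 0, -32], 1], [[0, 0, 0], [5, 15, 0], 1], [[0, 0, 0], [9, 27, 0], 1], [[0, 0, 0], [9, 27, 0], 1], [[0, 0, 0], [9, 27, 0], 1], [[0, 0, 0], [9, 27, 0], 1], [[0, 0, 0], [9, 27, 0], 1], [[0, 0, 0], [9, 27, 0], 1]])

```text
t: 4.73
tcp_pos: [0.4679, 0.0977, 0.1539]
tool_rot: [1.0, 0.0, 0.0, -0.0]
force: [-0.1, 1.2, -1.0]
finger_gap: 0.701
gripper_force: 32.9
```

Call:
play_rows(rows=[[[0, 0, 0], [9, 27, 0], 1], [[0, 0, 0], [9, 27, 0], 1], [[0, 0, 0], [9, 27, 0], 1], [[0, 0, 0], [9, 27, 0], 1], [[0, 0, 0], [9, 27, 0], 1], [[0, 0, 0], [5, 20, 0], 1], [[0, 0, 0], [0, 0, 0], 1], [[0, 0, 0], [0, 0, 0], 1], [[0, 0, 0], [0, 0, 0], 1]])

```text
t: 5.48
tcp_pos: [0.5171, -0.0554, 0.1534]
tool_rot: [1.0, -0.0, -0.001, -0.001]
force: [0.3, -0.2, -1.5]
finger_gap: 0.7
gripper_force: 33.0
```

```bash
cat >> h.py <<'E'
def wcloud():
    c=get_calibration("wrist");p,d=snapshot("wrist")
    f=192/np.tan(np.radians(c["vfov"])/2)
    v,u=np.mgrid[0:384,0:512];x=u-c["cx"];y=v-c["cy"];r=np.hypot(x,y)+1e-9;t=np.tan(np.minimum(r/f,1.4))
    P=np.dstack([x/r*t*d,y/r*t*d,d]);return p,d,P@R.from_quat(c["attitude"]).as_matrix().T+c["xyz"]
def tops(z0,z1,c,p,d,W,rad=.05):
    m=(d>0)&(W[...,2]>z0)&(W[...,2]<z1)&(np.hypot(W[...,0]-c[0],W[...,1]-c[1])<rad)
    Q=W[m]
    if len(Q)>50: print(len(Q),"ext",np.ptp(Q,axis=0).round(4),"mid",((Q.min(0)+Q.max(0))/2).round(4),"mean",Q.mean(0).round(4),"med z",np.median(Q[:,2]).round(4))
    else: print("few",len(Q))
E
python3 - <<'E'
from h import *
w=wcloud();s=sense();print(s["tcp_pos"],s["force"],s["finger_gap"])
cv2.imwrite("pics/w2.png",w[0][:,:,::-1])
tops(.16,.2,s["tcp_pos"],*w,rad=.04)
tops(.06,.076,(.5185,-.055),*w)
E
```

```text
[ 0.51700853 -0.05505448  0.15334629] [-0.20711592  0.14132946 -0.49242405] 0.6991042602621194
15332 ext [0.061 0.079 0.04 ] mid [ 0.516  -0.0551  0.18  ] mean [ 0.5211 -0.0547  0.1752] med z 0.1743
1669 ext [0.0322 0.0604 0.0093] mid [ 0.5328 -0.0559  0.0647] mean [ 0.5359 -0.0562  0.067 ] med z 0.0671
```

View pics/w2.png

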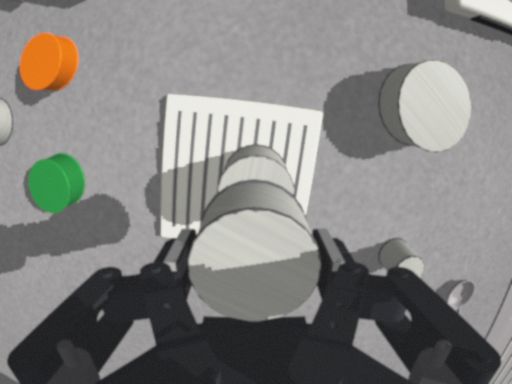

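The middle tin is held level, its top at about (255,260), with the tall tin below it at (256,180). The tall tin's axis measures (0.519, -0.056), so I'll shift by +2 and 1 mm, then lower.

Call:
play_rows(rows=[[[0, 0, 0], [2, 1, 12], 1], [[0, 0, 0], [0, 0, 16], 1], [[0, 0, 0], [0, 0, 14], 1], [[0, 0, 0], [0, 0, 8], 1], [[0, 0, 0], [0, 0, 5], 1], [[0, 0, 0], [0, 0, 2], 1], [[0, 0, 0], [0, 0, 1], 1], [[0, 0, 0], [0, 0, 1], 1], [[0, 0, 0], [0, 0, 0], 1], [[0, 0, 0], [0, 0, 0], 1]])

```text
t: 6.37
tcp_pos: [0.5204, -0.0574, 0.0948]
tool_rot: [1.0, -0.0, 0.0, 0.0]
force: [0.8, -0.5, -0.8]
finger_gap: 0.697
gripper_force: 33.0
```

Call:
play_rows(rows=[[[0, 0, 0], [0, 0, 1], 1], [[0, 0, 0], [0, 0, 1], 1], [[0, 0, 0], [0, 0, 0.5], 1], [[0, 0, 0], [0, 0, 0], 1], [[0, 0, 0], [0, 0, 0], 1]])

```text
t: 6.78
tcp_pos: [0.5202, -0.0574, 0.0922]
tool_rot: [1.0, -0.0, 0.0, 0.0]
force: [-0.8, 0.6, 4.2]
finger_gap: 0.697
gripper_force: 33.3
```

The wrist force rose to 4 N, so the tin is seated. Releasing and lifting.

Call:
play_rows(rows=[[[0, 0, 0], [0, 0, 0], 0.25], [[0, 0, 0], [0, 0, 0], 0.15], [[0, 0, 0], [0, 0, 0], 0], [[0, 0, 0], [0, 0, 0], 0], [[0, 0, 0], [0, 0, 0], 0], [[0, 0, 0], [0, 0, -5], 0], [[0, 0, 0], [0, 0, -15], 0], [[0, 0, 0], [0, 0, -25], 0], [[0, 0, 0], [0, 0, -25], 0], [[0, 0, 0], [0, 0, -20], 0], [[0, 0, 0], [0, 0, 0], 0], [[0, 0, 0], [0, 0, 0], 0]])

```text
t: 7.78
tcp_pos: [0.5207, -0.0575, 0.1831]
tool_rot: [1.0, 0.0, 0.002, 0.0]
force: [0.1, -0.6, 0.2]
finger_gap: 0.996
gripper_force: 0.0
```

Run:
```python
from h import *
w=wcloud();print(sense()["tcp_pos"])
tops(.105,.125,(.519,-.056),*w)
z=cloud("top");tops(.105,.125,(.519,-.056),*z[:3]);tops(.025,.042,(.592,.273),*z[:3])
```

```text
[ 0.51982088 -0.05718958  0.1819391 ]
5111 ext [0.0611 0.0597 0.0102] mid [ 0.5188 -0.0564  0.1102] mean [ 0.5205 -0.0565  0.1131] med z 0.1131
few 0
615 ext [0.0586 0.0597 0.0138] mid [0.5915 0.2727 0.0327] mean [0.5917 0.2723 0.0352] med z 0.0354
```

The middle tin is seated: top at z 0.113, axis (0.519, -0.0565). Now for the shallow tin.

Call:
play_rows(rows=[[[0, 0, 0], [4, -18, 0], 0], [[0, 0, 0], [7, -34, 0], 0], [[0, 0, 0], [7, -34, 0], 0], [[0, 0, 0], [7, -34, 0], 0], [[0, 0, 0], [7, -34, 0], 0], [[0, 0, 0], [8, -34, 0], 0], [[0, 0, 0], [8, -34, 10], 0], [[0, 0, 0], [8, -34, 15], 0], [[0, 0, 0], [8, -34, 15], 0], [[0, 0, 0], [8, -40, 22], 0], [[0, 0, 0], [0, 0, 0], 0], [[0, 0, 0], [0, 0, 0], 0]])

```text
t: 8.88
tcp_pos: [0.5889, 0.2701, 0.1182]
tool_rot: [1.0, 0.002, -0.003, 0.001]
force: [0.3, 0.1, -0.2]
finger_gap: 1.004
gripper_force: 0.0
```

Run:
```python
from h import *
w=wcloud();print(sense()["tcp_pos"])
tops(.025,.042,(.592,.273),*w)
```

```text
[0.58960691 0.26881541 0.11955604]
4592 ext [0.0603 0.0598 0.0102] mid [0.5928 0.2728 0.0302] mean [0.5939 0.2729 0.0331] med z 0.0331
```

Call:
play_rows(rows=[[[0, 0, 0], [2.5, -3.5, 18], 0], [[0, 0, 0], [0, 0, 20], 0], [[0, 0, 0], [0, 0, 20], 0], [[0, 0, 0], [0, 0, 20], 0], [[0, 0, 0], [0, 0, 14], 0], [[0, 0, 0], [0, 0, 10], 0], [[0, 0, 0], [0, 0, 0], 0], [[0, 0, 0], [0, 0, 0], 0]])

```text
t: 9.6
tcp_pos: [0.5939, 0.2715, 0.0201]
tool_rot: [1.0, -0.0, -0.0, 0.0]
force: [-0.5, -0.3, 0.5]
finger_gap: 1.001
gripper_force: 0.0
```

Call:
play_rows(rows=[[[0, 0, 0], [0, 0, 0], 1], [[0, 0, 0], [0, 0, 0], 1], [[0, 0, 0], [0, 0, 0], 1], [[0, 0, 0], [0, 0, 0], 1], [[0, 0, 0], [0, 0, 0], 1], [[0, 0, 0], [0, 0, 0], 1]])

```text
t: 10.1
tcp_pos: [0.5948, 0.2724, 0.0219]
tool_rot: [1.0, 0.0, 0.001, -0.0]
force: [-0.5, -1.2, 6.9]
finger_gap: 0.696
gripper_force: 32.3
```

Call:
play_rows(rows=[[[0, 0, 0], [0, 0, -8], 1], [[0, 0, 0], [0, 0, -22], 1], [[0, 0, 0], [0, 0, -32], 1], [[0, 0, 0], [0, 0, -33], 1], [[0, 0, 0], [0, 0, -33], 1], [[0, 0, 0], [0, 0, -32], 1], [[0, 0, 0], [-4, 15, 0], 1], [[0, 0, 0], [-6, 27, 0], 1], [[0, 0, 0], [-6, 27, 0], 1], [[0, 0, 0], [-6, 27, 0], 1], [[0, 0, 0], [-6, 27, 0], 1], [[0, 0, 0], [-6, 27, 0], 1]])

```text
t: 11.1
tcp_pos: [0.559, 0.1213, 0.1805]
tool_rot: [1.0, 0.0, 0.0, -0.0]
force: [0.1, -0.9, -0.8]
finger_gap: 0.694
gripper_force: 32.8
```

Call:
play_rows(rows=[[[0, 0, 0], [-6, 27, 0], 1], [[0, 0, 0], [-6, 27, 0], 1], [[0, 0, 0], [-6, 27, 0], 1], [[0, 0, 0], [-6, 27, 0], 1], [[0, 0, 0], [-6, 27, 0], 1], [[0, 0, 0], [-6, 27, 0], 1], [[0, 0, 0], [-4, 17, 0], 1], [[0, 0, 0], [0, 0, 0], 1], [[0, 0, 0], [0, 0, 0], 1], [[0, 0, 0], [0, 0, 0], 1]])

```text
t: 11.93
tcp_pos: [0.5197, -0.0562, 0.1803]
tool_rot: [1.0, -0.0, 0.0, -0.0]
force: [-0.2, -0.4, -0.4]
finger_gap: 0.695
gripper_force: 32.8
```

Run:
```python
from h import *
w=wcloud();s=sense();print(s["tcp_pos"],s["force"],s["finger_gap"])
tops(.18,.205,s["tcp_pos"],*w,rad=.034)
tops(.105,.122,(.519,-.056),*w)
cv2.imwrite("pics/w3.png",w[0][:,:,::-1])
```

```text
[ 0.5197596  -0.05590239  0.180187  ] [-0.00485366  0.10735984 -0.90463633] 0.6971815782696448
12162 ext [0.0606 0.065  0.025 ] mid [ 0.518  -0.0559  0.1925] mean [ 0.5215 -0.0554  0.1916] med z 0.1916
1369 ext [0.0277 0.059  0.0103] mid [ 0.5354 -0.057   0.1102] mean [ 0.5392 -0.0573  0.1129] med z 0.1131
```

View pics/w3.png

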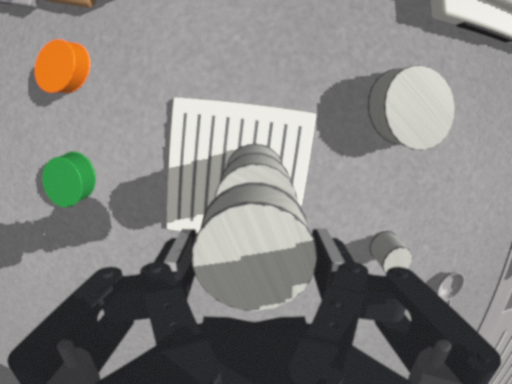

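The shallow tin is held level at (255,255), directly over the stacked pair at (255,170). There are about 44 mm left to lower.

Call:
play_rows(rows=[[[0, 0, 0], [1, 0.5, 10], 1], [[0, 0, 0], [0, 0, 12], 1], [[0, 0, 0], [0, 0, 9], 1], [[0, 0, 0], [0, 0, 5], 1], [[0, 0, 0], [0, 0, 3], 1], [[0, 0, 0], [0, 0, 1], 1], [[0, 0, 0], [0, 0, 1], 1], [[0, 0, 0], [0, 0, 0], 1], [[0, 0, 0], [0, 0, 0], 1]])

```text
t: 12.73
tcp_pos: [0.521, -0.0574, 0.1393]
tool_rot: [1.0, 0.0, 0.0, 0.0]
force: [0.4, 0.6, -0.2]
finger_gap: 0.694
gripper_force: 32.8
```

Call:
play_rows(rows=[[[0, 0, 0], [0, 0, 1], 1], [[0, 0, 0], [0, 0, 0], 1], [[0, 0, 0], [0, 0, 0], 1]])

```text
t: 12.98
tcp_pos: [0.5208, -0.0574, 0.1382]
tool_rot: [1.0, -0.0, 0.0, 0.0]
force: [-0.5, -0.6, -1.2]
finger_gap: 0.691
gripper_force: 32.8
```

Call:
play_rows(rows=[[[0, 0, 0], [0, 0, 1], 1], [[0, 0, 0], [0, 0, 1], 1], [[0, 0, 0], [0, 0, 0], 1], [[0, 0, 0], [0, 0, 0], 1]])

```text
t: 13.32
tcp_pos: [0.5207, -0.0573, 0.1359]
tool_rot: [1.0, -0.0, -0.0, -0.0]
force: [0.9, 0.5, -1.2]
finger_gap: 0.697
gripper_force: 32.8
```

Call:
play_rows(rows=[[[0, 0, 0], [0, 0, 1], 1], [[0, 0, 0], [0, 0, 0], 1], [[0, 0, 0], [0, 0, 0], 1]])

```text
t: 13.57
tcp_pos: [0.5209, -0.0573, 0.1358]
tool_rot: [1.0, -0.0, 0.0, 0.0]
force: [-1.1, -0.1, 5.1]
finger_gap: 0.695
gripper_force: 33.3
```

The force jumped to 5 N, so it is seated. Releasing.

Call:
play_rows(rows=[[[0, 0, 0], [0, 0, 0], 0.25], [[0, 0, 0], [0, 0, 0], 0.15], [[0, 0, 0], [0, 0, 0], 0], [[0, 0, 0], [0, 0, 0], 0], [[0, 0, 0], [0, 0, 0], 0], [[0, 0, 0], [0, 0, -5], 0], [[0, 0, 0], [0, 0, -15], 0], [[0, 0, 0], [0, 0, -25], 0], [[0, 0, 0], [0, 0, -25], 0], [[0, 0, 0], [0, 0, -25], 0], [[0, 0, 0], [0, 0, 0], 0], [[0, 0, 0], [0, 0, 0], 0]])

```text
t: 14.57
tcp_pos: [0.5216, -0.0576, 0.2317]
tool_rot: [1.0, 0.0, 0.002, 0.001]
force: [0.1, -0.1, -0.7]
finger_gap: 1.0
gripper_force: 0.0
```

Run:
```python
from h import *
w=wcloud();print(sense()["tcp_pos"])
tops(.138,.158,(.519,-.056),*w)
p=snapshot("scene")[0]; cv2.imwrite("pics/s2.png",cv2.resize(p[80:300,130:400],None,fx=2.5,fy=2.5)[:,:,::-1])
```

```text
[ 0.52062156 -0.05727809  0.23036994]
4522 ext [0.0608 0.0598 0.0111] mid [ 0.5184 -0.0568  0.1436] mean [ 0.5202 -0.0564  0.147 ] med z 0.1471
```

View pics/s2.png

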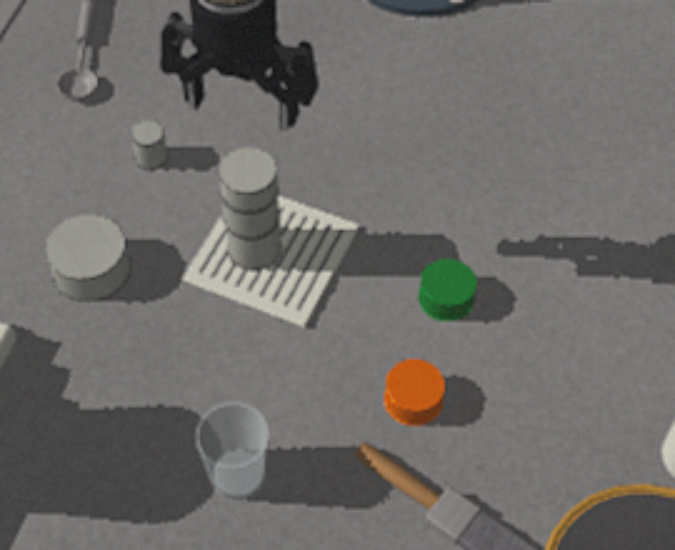

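The tower stands straight at (250,210) in the crop, with its top at z 0.147. The gripper is clear at (240,50) and the beaker is upright at (233,450).

```bash
python3 -c "
from station import *
print(sign_off())"
```

```text
the job is handed in; nothing more can be done
None
```

I stacked the middle and then the shallow tin on the tall one and handed the job in at about 15 s; the last images showed the tower standing free, the axes in line to about 2 mm and the beaker upright, but the hand-in returned no verdict.

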